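# Set the heat sinks the same way round in the tray

### The arm

A 6-joint arm with a two-finger parallel gripper is mounted at the origin on the work surface. World frame = base frame: x ahead of the robot, y to its left, z up, the work surface at z = 0. Lengths are in m, angles in rad, forces in N, time in s.
With the tool pointing down it reaches from about 0.325 to 0.85 m from the base axis. Payload 4.4 kg.
Tool frame: the origin (TCP) lies at the very end of the fingers, on their centre line; the grasp point (between the pads) lies 19 mm behind it; z points along the fingers, y is the line along which they close (so a half turn about z gives the same grasp; the last joint's range is limited). The gripper opens to 94 mm and grips with 3 to 60 N. Pads are 16 mm wide; open, the fingers measure 119 mm over their backs; the gripper's body (75 mm by 177 mm) begins 78 mm behind the grasp point.
Start: joints at [-1.321, 0.207, 1.542, -0, 1.393, -0.15], TCP at [0.224, -0.53, 0.205] pointing down, gripper open.
Joint ranges: [-2.73, 2.73], [-0.86, 2.22], [0.23, 2.46], [-1.11, 4.25], [0.08, 2.63], [-2.82, 2.82]. Speed limits (rad/s): [2.79, 2.79, 3.14, 3.14, 3.14, 3.14].

### API

Orientations are given as a unit quaternion [w, x, y, z].
In Python, from plant import arm, imaging gives the robot as it stands. Calls block until the motion is done:
- arm.goto(position, orientation): joint-space move of the TCP to a pose.
- arm.line_to(position, attitude=None, v=0.15): straight line of the TCP; attitude=None keeps the orientation; v is the mean speed in m/s.
- arm.set_joints(angles): joint-space move.
- arm.move_gripper(opening, grip_force=None): opening from 0.0 (shut) to 1.0 (fully open); grip_force is the grip in N (None keeps the last); returns when the fingers have stopped.
- arm.pause(seconds).
- arm.inverse_kinematics(position, orientation): joint angles nearest the present ones, or None.
- arm.get_obs(): the state.
- imaging.grab_frame(name): name is "scene" or "top" or "wrist"; returns a dict with "color" (480x640x3 uint8, red, green, blue), "depth" (480x640 float32, m along the optical axis (not along the pixel's ray), 0 where there is no reading), "mtx" (3x3 intrinsics, pixels), "T" (4x4, takes a point from camera to world coordinates). Camera axes: x right, y down, z forward; pixel columns grow to the right and rows downward; lengths in m; the calibration is good to about 2 mm. The wrist camera is an equidistant fisheye: a pixel r from the principal point sees the ray r / f radians off the axis. A picture is of the moment at which its call begins.
A pose or a line that the arm cannot do raises arm.IKError and nothing moves.
- arm.job_done(): hands the job in; it is judged then, once.
The state is a dict: "time_s": time; "joints": joint angles; "qd": joint speeds; "joint_efforts": joint torques, N m; "tcp_pos": TCP position; "orientation": TCP orientation; "contact_force": force on the tool from outside, world axes, zero at the start; "torque": the same for the moment, N m; "width": opening from 0.0 (shut) to 1.0 (fully open); "finger_force": force on a finger pad.
Only numpy, scipy, OpenCV 4.12 (cv2) and the standard library are available. Lean on these libraries where they do the work, as an engineer would, in place of code of your own. Each camera call takes 0.05 s, during which the arm holds its last target. There are 200 camera calls.

### The job

Put the two loose heat sinks from the bench into the two empty lanes of the grey tray, one in each, the same way as the one already there: flat base down, fins up, screw ear towards the tray's open end, and slid along the lane until the plain end is home against the tray's stop. Leave the heat sink that is already in the tray and the other things on the bench where they are.

Things in the scene. Friction and masses are not known exactly. Their poses are not given: they have to be found in the camera images.
- sink_a: aluminium heat sink, 36 mm tall: base plate 56 (x) x 38 (y) x 8 mm, six 3 mm fins along x above it, outer ones flush with its sides; at the base's +x end an ear 14 wide, 10 long, 8 thick, with a screw hole; -x end plain and flat. Origin: centre of the base's underside; x to the ear, z to the fins; plain end at x = -28. 77-143 g. Starts upside down, ear within 75 deg of away from the robot.
- sink_b: same heat sink and axes as sink_a. It starts standing upright on its plain end, ear up, fins roughly away from the robot (up to 75 degrees off).
- sample: same heat sink and axes as sink_a. It already sits properly in the tray's lane at y = +78 mm; loose, to be left alone.
- sink_a_ear (a point): the middle of the ear's tip on sink_a: 38 mm from its origin along x, 4 mm up along z
- sink_b_ear (a point): the same point on sink_b
- tray: grey tray fixed to the bench, 84 (x) x 244 (y) mm, floor 4 mm thick; origin: centre of its underside. Three lanes along x at y = +78, 0, -78 mm, each 46 mm wide between ribs 4 mm thick and 10 mm above the bench. At +x a stop wall across all lanes: inner face x = +36 mm, 18 mm above the bench. The -x end is open (faces roughly away from the robot). Lanes at 0 and -78 are empty.
- lane_mid (a point): on the floor of the tray's middle lane, where the origin of a heat sink lies when home against the stop: tray x = +8, y = 0, z = 4 mm; the heat sink's x then points along the tray's -x
- lane_end (a point): the same for the outer empty lane: tray x = +8, y = -78, z = 4 mm
- spool: bystander: solder spool standing on its flange, 54 mm across, 38 mm tall; origin: centre of its underside
- jar: bystander: small flux jar, 48 mm across, 36 mm tall; origin: centre of its underside
- driver: bystander: screwdriver 170 mm long lying on the bench along its x, handle 26 mm thick; origin under its middle
- phone: bystander: phone lying flat, 74 (x) x 150 (y) x 9 mm; origin: centre of its underside
There are look-alikes about, which are no part of the job. What is shaped like the sink_a but brown, pink or turquoise is not meant.

How it is judged:
By the outcome, as a careful person would: the job done as asked, in the order asked, and still so for the second after the job is handed in, with the robot touching nothing.
It also fails if it takes over 72 s, if anything falls off the work surface, if the arm or the gripper's body presses on something with over 40 N, if the wrist force passes 120 N, or if a joint passes its speed limit or range.

## Working session

There is one attempt and no reset: what is moved stays moved. The work goes in short steps, each a Python script; the robot and the scene stay as the last script left them, time stands still between calls to the robot, and variables do not carry over. Pictures are saved under pics/ and viewed, at most 10 in all, crops included, and the job is handed in when it is done.

```bash
mkdir -p pics; ls; python3 - <<'E'
from plant import arm, imaging
import cv2, numpy as np
for n in ("top","scene"):
    f=imaging.grab_frame(n); cv2.imwrite(f"pics/{n}0.png",f["color"][:,:,::-1]); np.savez(f"{n}0.npz",**f)
    print(n,f["mtx"].tolist(),f["T"].round(3).tolist())
print(arm.get_obs()["time_s"])
E
```

```text
pics
top [[542.9661684621007, 0.0, 315.591367071906], [0.0, 542.9661684621007, 238.95962800405115], [0.0, 0.0, 1.0]] [[0.024, -0.981, 0.193, 0.317], [-1.0, -0.024, 0.002, 0.023], [0.002, -0.193, -0.981, 1.089], [0.0, 0.0, 0.0, 1.0]]
scene [[526.6528986850216, 0.0, 315.16564778397054], [0.0, 526.6528986850216, 240.22302869719545], [0.0, 0.0, 1.0]] [[-0.105, 0.799, -0.592, 1.282], [0.994, 0.082, -0.066, 0.121], [-0.004, -0.595, -0.803, 1.076], [0.0, 0.0, 0.0, 1.0]]
0.1
```

View pics/top0.png

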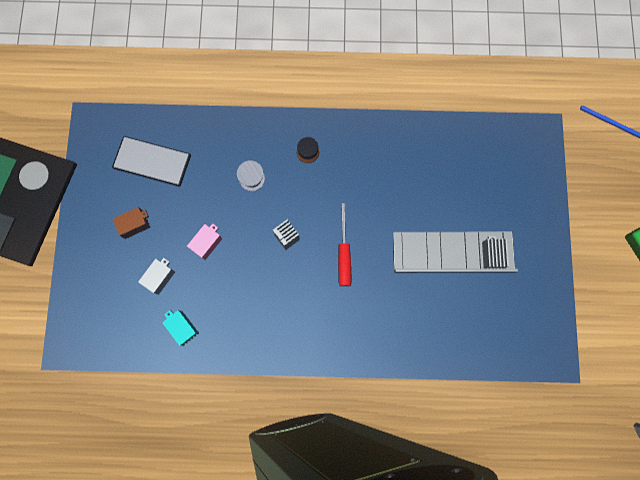

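View pics/scene0.png

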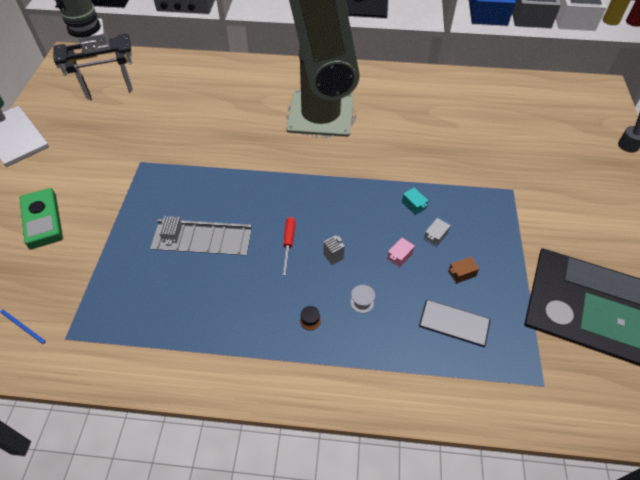

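Top view:
- **sink_a candidates:** grey (156,275), brown (130,222), pink (204,241) and turquoise (180,328). The grey one is sink_a, since the other three are excluded colours. Its ear is near (166,261).
- **sink_b:** standing at (287,234).
- **Tray:** centred near (454,252), with the sample in the right-hand lane and the stop on the robot side.

I'll confirm with an enlarged crop and measure.

```bash
cat > vis.py <<'E'
import numpy as np, cv2
def cloud(f):
    d=f["depth"]; K=f["mtx"]; v,u=np.mgrid[:480,:640]
    P=np.stack([(u-K[0,2])/K[0,0]*d,(v-K[1,2])/K[1,1]*d,d],-1)
    return P@f["T"][:3,:3].T+f["T"][:3,3]
def ray(f,uv,z):
    K=f["mtx"]; uv=np.atleast_2d(uv).astype(float)
    r=np.c_[(uv[:,0]-K[0,2])/K[0,0],(uv[:,1]-K[1,2])/K[1,1],np.ones(len(uv))]@f["T"][:3,:3].T
    o=f["T"][:3,3]; return o+r*((z-o[2])/r[:,2])[:,None]
E
python3 - <<'E'
from vis import *
t=dict(np.load("top0.npz")); s=dict(np.load("scene0.npz"))
def crop(f,u,v,w=50,h=37): return cv2.resize(f["color"][v-h//2:v-h//2+h,u-w//2:u-w//2+w],(400,300),interpolation=cv2.INTER_CUBIC)
im=np.vstack([np.hstack([crop(t,156,275),crop(t,287,234)]),np.hstack([crop(s,437,231),crop(s,334,249)])])
cv2.imwrite("pics/crops.png",im[:,:,::-1])
for n,f in(("top",t),("scene",s)):
    hsv=cv2.cvtColor(f["color"],cv2.COLOR_RGB2HSV); P=cloud(f)
    m=((hsv[...,1]<70)&(hsv[...,2]>60)).astype(np.uint8)
    k,l,st,c=cv2.connectedComponentsWithStats(m)
    for i in range(1,k):
        if 60<st[i,4]<8000 and 0.25<np.median(P[l==i][:,0])<.85 and abs(np.median(P[l==i][:,1]))<.6:
            p=P[l==i]; print(n,c[i].round(1),st[i,4],p.mean(0).round(4),"z%",np.percentile(p[:,2],[5,25,50,75,95]).round(4), cv2.minAreaRect((p[:,:2]*1000).astype(np.float32)))
E
```

```text
top [266.  106.3] 83 [0.8122 0.1372 0.0143] z% [-0.0021 -0.0001  0.0012  0.0029  0.0044] ((599.2052612304688, 49.46574401855469), (543.30908203125, 162.71043395996094), 22.08072280883789)
top [150.8 160.2] 2225 [0.6869 0.3712 0.0142] z% [0.0064 0.0084 0.01   0.0113 0.0132] ((551.8626708984375, 208.82843017578125), (586.8697509765625, 122.26782989501953), 50.14731979370117)
top [250.4 175.3] 663 [0.6537 0.1607 0.0314] z% [0.0014 0.0352 0.0378 0.0395 0.0414] ((656.5863037109375, 161.21484375), (52.22801208496094, 53.31499099731445), 45.381874084472656)
top [343.1 222.1] 116 [ 0.5627 -0.0293  0.0243] z% [0.0117 0.0141 0.0154 0.0167 0.0182] ((459.5519104003906, -12.468307495117188), (20.837459564208984, 293.13763427734375), 80.20408630371094)
top [284.8 232.7] 337 [0.5316 0.0854 0.0538] z% [0.0361 0.0518 0.0556 0.0581 0.0666] ((536.105712890625, 86.69641876220703), (45.52873611450195, 35.953216552734375), 38.8797492980957)
top [202.8 239.5] 574 [0.5176 0.2477 0.0372] z% [0.0326 0.0351 0.0365 0.0378 0.0398] ((442.32330322265625, 135.92637634277344), (330.54901123046875, 70.12303924560547)
[... 2196 characters left out ...]
-0.0001  0.005   0.0353  0.0374  0.0398] ((943.4608764648438, 152.85595703125), (57.2640495300293, 679.2767944335938), 88.29998779296875)
scene [553.  315.2] 1116 [0.6594 0.5894 0.0213] z% [0.0109 0.0137 0.0165 0.0195 0.0223] ((960.687744140625, 392.5304260253906), (103.51278686523438, 835.3462524414062), 56.89769744873047)
scene [454.9 322. ] 1892 [0.6926 0.3718 0.0091] z% [0.0042 0.0065 0.0081 0.0095 0.0117] ((975.9271240234375, 288.5430908203125), (149.56932067871094, 682.1221923828125), 73.70526123046875)
scene [312.4 320.4] 82 [0.7286 0.0522 0.0213] z% [-0.      0.0042  0.0321  0.035   0.0375] ((727.88671875, 46.75065612792969), (35.714622497558594, 45.8902587890625), 7.992623805999756)
```

View pics/crops.png

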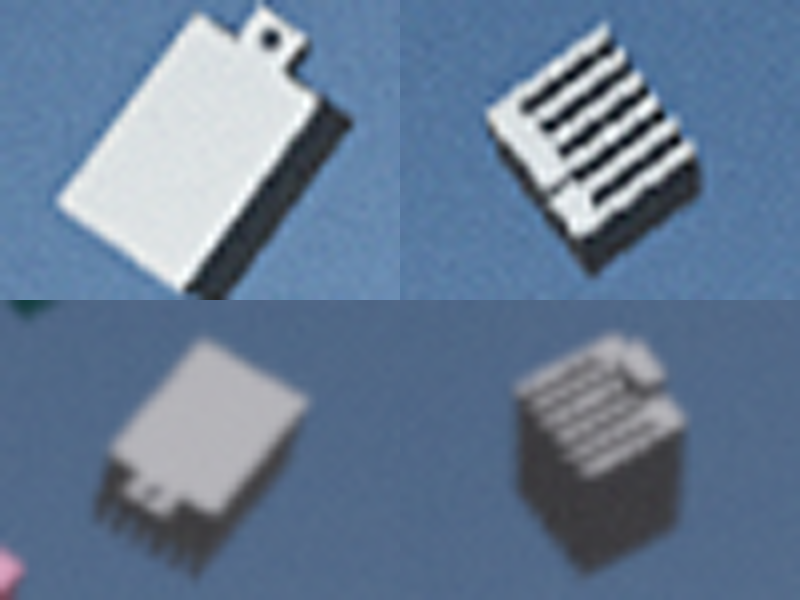

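The crop confirms both parts. sink_a (grey) has its bare base up, with the ear up-right at about (165,261). sink_b has its base on the lower-left and fins to the upper-right, with the ear on top at about (284,238). Next come corner rays, the tray, and an IK check of the 45° grasps.

```bash
cat > rob.py <<'E'
from plant import arm, imaging
import numpy as np
from scipy.spatial.transform import Rotation as R
def mat(z,y):
    z=np.array(z,float);z/=np.linalg.norm(z);y=np.array(y,float);y-=z*(y@z);y/=np.linalg.norm(y)
    return np.c_[np.cross(y,z),y,z]
def quat(M): q=R.from_matrix(M).as_quat(); return [q[3],q[0],q[1],q[2]]
def opts(a,y): return [mat(a,y),mat(a,-np.array(y))]
def H(deg): return np.array([np.cos(np.radians(deg)),np.sin(np.radians(deg)),0])
UP=np.array([0,0,1.])
def tilt(h,deg): # approach: down, leaning so the tool points along +h by deg
    return np.sin(np.radians(deg))*h-np.cos(np.radians(deg))*UP
E
python3 - <<'E'
from vis import *; from rob import *
t=dict(np.load("top0.npz")); s=dict(np.load("scene0.npz"))
def px(c,u0,v0): c=np.array(c,float); return np.c_[(c[:,0]+.5)/8-.5+u0,(c[:,1]+.5)*37/300-.5+v0]
def rep(n,Q):
    print(n,"c",Q.mean(0).round(4),"sides",np.linalg.norm(Q-np.roll(Q,-1,0),axis=1).round(4),"dirs",[round(float(np.degrees(np.arctan2(*(d)[1::-1]))),1) for d in (np.roll(Q,-1,0)-Q)])
rep("A top",ray(t,px([(197,12),(322,100),(185,292),(58,203)],131,257),.036))
rep("A scn",ray(s,px([(110,457-300),(205,340-300),(310,402-300),(215,517-300)],412,213),.036))
rep("B top",ray(t,px([(205,25),(295,152),(180,237),(87,112)],262,216),.056))
rep("B scn",ray(s,px([(116,390-300),(190,478-300),(287,420-300),(220,335-300)],309,231),.056))
for n,f in(("top",t),("scn",s)):
    P=cloud(f); hsv=cv2.cvtColor(f["color"],cv2.COLOR_RGB2HSV)
    box=(P[...,0]>.4)&(P[...,0]<.62)&(P[...,1]<-.08)&(P[...,1]>-.45)
    for lo,hi in((.03,.05),(.013,.024)):
        p=P[box&(P[...,2]>lo)&(P[...,2]<hi)][:,:2]*1000; print(n,lo,len(p),p.mean(0).round(1),cv2.minAreaRect(p.astype(np.float32)))
    m=(box&(hsv[...,1]<70)).astype(np.uint8); c=max(cv2.findContours(m,0,2)[0],key=cv2.contourArea)[:,0]
    Q=ray(f,c,.004)[:,:2]*1000; print(n,"outline",cv2.minAreaRect(Q.astype(np.float32)),cv2.boxPoints(cv2.minAreaRect(c.astype(np.float32))).round(1).tolist())
a=cv2.resize(t["color"][215:290,385:525],(800,429),interpolation=cv2.INTER_CUBIC); cv2.imwrite("pics/tray.png",a[:,:,::-1])
def chk(n,p,a,y):
    for M in opts(a,y): q=arm.inverse_kinematics(list(p),quat(M)); print(n,None if q is None else np.round(q,2))
def tri(p,deg,h,yaw): chk(f"{deg}",p,tilt(h,deg),np.cross(UP,h))
for d in (-30,-45,-60): # tray placement: tool pointing back to robot
    print("tray"); tri([.50,-.25,.03],d,H(0),0); print("A"); tri([.445,.335,.03],d,H(-35),0); print("B");tri([.54,.085,.03],d,H(-35),0)
E
```

```text
A top c [0.4446 0.3378 0.036 ] sides [0.0383 0.0556 0.0385 0.0559] dirs [-122.7, 147.7, 57.7, -32.5]
A scn c [0.4485 0.3369 0.036 ] sides [0.0583 0.0385 0.057  0.0373] dirs [148.1, 56.0, -33.1, -122.0]
B top c [0.5331 0.0839 0.056 ] sides [0.0383 0.0346 0.0382 0.0357] dirs [-143.3, 128.2, 38.3, -51.7]
B scn c [0.5363 0.0837 0.056 ] sides [0.0386 0.0361 0.0369 0.0377] dirs [40.1, 131.4, -142.5, -51.3]
top 0.03 567 [ 506.  -331.5] ((506.3058166503906, -331.7743835449219), (56.428199768066406, 40.28727340698242), 1.9994364976882935)
top 0.013 548 [ 478.9 -259.4] ((506.4888000488281, -254.802490234375), (74.28046417236328, 243.78805541992188), 1.5384427309036255)
top outline ((512.5941162109375, -257.0675354003906), (82.3946304321289, 248.60263061523438), 1.3746205568313599) [[393.0, 271.0], [393.0, 231.0], [517.0, 231.0], [517.0, 271.0]]
scn 0.03 288 [ 511.1 -332.2] ((510.7367248535156, -332.5762634277344), (60.870025634765625, 40.064697265625), 2.1012492179870605)
scn 0.013 273 [ 489.6 -259.2] ((508.5823669433594, -254.97012329101562), (77.62266540527344, 242.54490661621094), 4.0927639
[... 342 characters left out ...]
 1.29 -0.23  1.6   1.14]
A
-30 [ 0.25  0.57  1.54  0.39  1.4  -0.85]
-30 [0.25 0.57 1.54 0.39 1.4  2.29]
B
-30 [-0.15  0.66  1.4   0.23  1.56 -1.16]
-30 [-0.15  0.66  1.4   0.23  1.56  1.98]
tray
-45 [-0.44  0.91  1.08 -0.32  1.87 -1.99]
-45 [-0.44  0.91  1.08 -0.32  1.87  1.16]
A
-45 [ 0.17  0.72  1.43  0.52  1.6  -0.94]
-45 [0.17 0.72 1.43 0.52 1.6  2.2 ]
B
-45 [-0.19  0.83  1.22  0.3   1.81 -1.19]
-45 [-0.19  0.83  1.22  0.3   1.81  1.95]
tray
-60 [-0.41  1.11  0.86 -0.42  2.13 -2.02]
-60 [-0.41  1.11  0.86 -0.42  2.13  1.13]
A
-60 [ 0.11  0.89  1.31  0.63  1.8  -0.99]
-60 [0.11 0.89 1.31 0.63 1.8  2.16]
B
-60 [-0.22  1.02  1.05  0.38  2.06 -1.18]
-60 [-0.22  1.02  1.05  0.38  2.06  1.96]
```

View pics/tray.png

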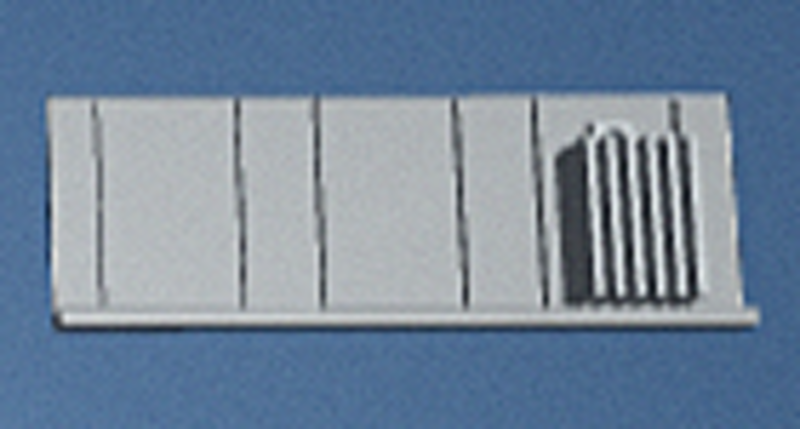

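The tray crop shows the outer lane between rib lines at 97 and 238, the middle lane between 317 and 455, and the stop wall along the bottom at about row 315. Both views agree: A is at (0.4465, 0.337) with the ear at -32.5°, B is at (0.535, 0.084) with fins at -51.7°, and the tray yaw is about 1.5°. The IK works, so I'll pick B.

```bash
cat >> rob.py <<'E'
YAW=1.5; E=H(YAW); C=np.array([.5115,-.2549,0])
TX=-E; TY=-np.cross(UP,E)
MID=C+.008*TX+.004*UP; END=MID-.078*TY
S2=np.sqrt(.5)
def frame(x,z): return np.c_[x,np.cross(z,x),z]
PL=frame(E,UP)                      # orientation of a placed sink
def tcp(Mo,o,g,a,s,back=0.):        # object pose + grasp (object frame) -> TCP pose
    z=Mo@np.array(a,float); z/=np.linalg.norm(z)
    return np.array(o)+Mo@np.array(g)+(.019-back)*z, quat(mat(z,s*Mo[:,1]))
def st(n=""):
    o=arm.get_obs(); print(n,"t%.1f"%o["time_s"],"p",np.round(o["tcp_pos"],4),"F",np.round(o["contact_force"],1),"w%.3f"%o["width"],"ff",np.round(o["finger_force"],1)); return o
hB=H(-51.7); MB=frame(UP,hB); OB=np.array([.5347,.0838,.028])-.018*hB; gB=[0,0,.021]; aB=[-1,0,-1]
E
python3 - <<'E'
from vis import *; from rob import *
t=dict(np.load("top0.npz"))
g=lambda L:np.c_[[(x+.5)*.175-.5+385 for x,y in L],[(y+.5)*.175-.5+215 for x,y in L]]
print("ribs far z10",(ray(t,g([(97,100),(238,100),(317,100),(455,100)]),.01)*1000)[:,:2].round(1).tolist())
print("ribs near z10",(ray(t,g([(101,300),(243,300),(323,300),(466,300)]),.01)*1000)[:,:2].round(1).tolist())
print("far z4",(ray(t,g([(48,98),(726,95)]),.004)*1000)[:,:2].round(1).tolist(),"wall top in",(ray(t,g([(55,309),(758,309)]),.018)*1000)[:,:2].round(1).tolist())
print("MID",MID,"END",END)
print([arm.inverse_kinematics(list(p),q) is not None for p,q in [tcp(MB,OB,gB,aB,-1,.08),tcp(MB,OB,gB,aB,-1),tcp(PL,MID+.1*UP,gB,aB,-1),tcp(PL,MID,gB,aB,-1)]])
arm.move_gripper(.75,30)
arm.goto([.45,-.1,.3],quat(mat([0,0,-1],[1,0,0]))) if 0 else None
p,q=tcp(MB,OB+.12*UP,gB,aB,-1,.05); arm.goto(list(p),q)
p,q=tcp(MB,OB,gB,aB,-1,.07); arm.line_to(list(p),q,v=.25)
p,q=tcp(MB,OB,gB,aB,-1); arm.line_to(list(p),v=.12); st("at")
arm.move_gripper(0.,30); st("grip")
arm.line_to(list(p+.10*UP),v=.15); st("lift")
f=imaging.grab_frame("scene"); cv2.imwrite("pics/liftB.png",cv2.resize(f["color"][120:320,140:460],(800,500))[:,:,::-1])
E
```

```text
ribs far z10 [[547.7, -149.0], [548.9, -199.1], [549.6, -227.2], [550.7, -276.3]]
ribs near z10 [[475.9, -149.9], [477.1, -199.7], [477.8, -227.8], [479.0, -278.1]]
far z4 [[549.3, -132.4], [556.2, -375.0]] wall top in [[471.2, -132.6], [477.1, -377.5]]
MID [ 0.50350274 -0.25510942  0.004     ] END [ 0.50146094 -0.17713614  0.004     ]
[True, True, True, True]
at t4.4 p [0.5292 0.0917 0.0154] F [0.  0.5 1.2] w0.751 ff 0.0
grip t5.0 p [0.5284 0.0918 0.0146] F [-0.6 -0.2  0.5] w0.402 ff 30.0
lift t5.8 p [0.5276 0.0921 0.1138] F [-1.3 -0.2 -1.1] w0.401 ff 30.0
```

View pics/liftB.png

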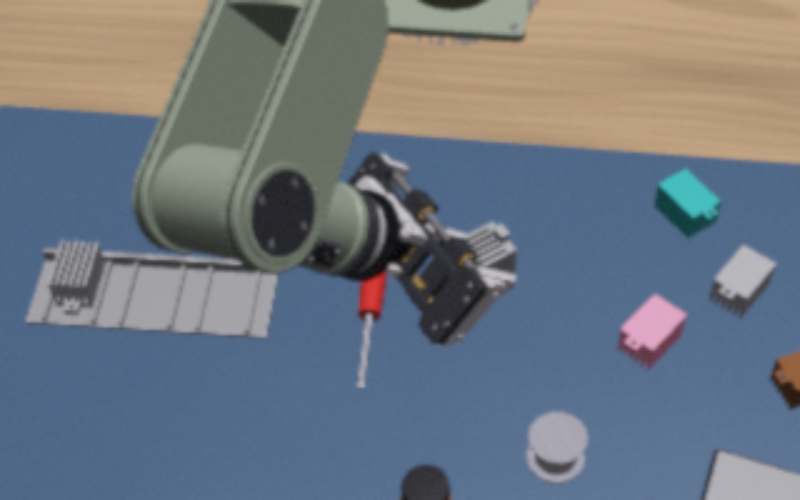

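B is held and off the bench, near (490,260) in the crop. The gripper opening reads 37.8 mm, matching the 38 mm part. The rib rays put the lane centre at y = -0.2545, as expected. Now placing B in the middle lane.

```bash
cat >> rob.py <<'E'
def place(home,g,a,s,via=None):
    o0=home+.012*E
    p,q=tcp(PL,o0+.09*UP,g,a,s); arm.goto(list(p),q)
    p,q=tcp(PL,o0+.006*UP,g,a,s); arm.line_to(list(p),q,v=.2); arm.pause(.2)
    b=st("above")["contact_force"]
    for k in range(14):
        p=p-.001*UP; arm.line_to(list(p),v=.03); f=arm.get_obs()["contact_force"]-b
        if f[2]>3: break
    st("floor %d"%k); arm.pause(.1); b=np.array(arm.get_obs()["contact_force"])
    for k in range(14):
        p=p-.002*E; arm.line_to(list(p),v=.03); f=arm.get_obs()["contact_force"]-b
        if f@E>8: break
    st("stop %d"%k)
E
python3 - <<'E'
from vis import *; from rob import *
place(MID,gB,aB,-1)
f=imaging.grab_frame("top"); cv2.imwrite("pics/placeB.png",cv2.resize(f["color"][190:310,370:530],(800,600))[:,:,::-1])
E
```

```text
above t8.4 p [ 0.5025 -0.2553  0.0182] F [-0.4 -0.4 -0.6] w0.404 ff 30.0
floor 3 t9.4 p [ 0.5021 -0.2553  0.0145] F [-1.1  0.5  5.6] w0.400 ff 32.4
stop 6 t11.3 p [ 0.4911 -0.2558  0.0143] F [8.1 1.1 5.9] w0.403 ff 35.4
```

View pics/placeB.png

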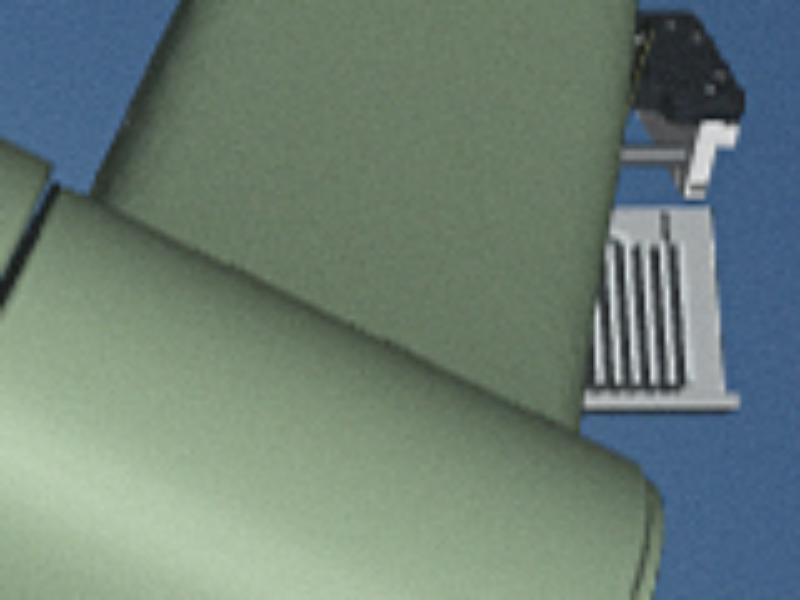

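The sample is undisturbed; the arm hides B. Contact came about 3 mm early in z, so the finger corners are on the ribs and B is probably 2–3 mm above the floor. I'll release it, back off along the tool, regrip higher, push it to the stop, then release and check.

```bash
cat >> rob.py <<'E'
def finish(home,g,a,s):
    z=PL@np.array(a,float); z/=np.linalg.norm(z)
    p=np.array(arm.get_obs()["tcp_pos"])+.0008*UP; arm.line_to(list(p),v=.03)
    arm.move_gripper(.5); arm.pause(.2)
    p=p-.007*z; arm.line_to(list(p),v=.1); arm.move_gripper(0.,12); st("regrip")
    b=np.array(arm.get_obs()["contact_force"])
    for k in range(8):
        p=p-.0015*E; arm.line_to(list(p),v=.03); f=arm.get_obs()["contact_force"]-b
        if f@E>6: break
    st("pushed %d"%k); arm.move_gripper(.5); st("open")
    arm.line_to(list(p-.1*z),v=.2)
E
python3 - <<'E'
from vis import *; from rob import *
finish(MID,gB,aB,-1)
# look from clear: raise and head towards sink_a
hA=H(-32.5)
p,q=tcp(frame(hA,-UP),[.4465,.3373,.15],[0,0,.012],[-1,0,1],1); print(arm.inverse_kinematics(list(p),q))
p2,q2=tcp(frame(hA,-UP),[.4465,.3373,.15],[0,0,.012],[-1,0,1],-1); print(arm.inverse_kinematics(list(p2),q2))
for s in(1,-1):
  for X in [(.42,.17),(.5,.15),(.56,.17),(.45,.1),(.5,.08)]:
    for psi in (0,-20,20):
      Q=[]
      for a,ss in(([-1,0,1],s),([-1,0,-1],1),([-1,0,-1],-1)):
        r=arm.inverse_kinematics(*[list(v) for v in tcp(frame(UP,H(psi)),[*X,.028],[0,0,.015],a,ss)]); Q.append(None if r is None else np.round(r,2).tolist())
      if psi==0: print(s,X,psi,Q)
arm.line_to([.45,-.1,.25],v=.4) if 0 else None
arm.goto(list(p2+.05*UP),q2)
f=imaging.grab_frame("top"); np.savez("top1.npz",**f); cv2.imwrite("pics/doneB.png",cv2.resize(f["color"][190:310,370:530],(800,600),interpolation=cv2.INTER_CUBIC)[:,:,::-1]); st()
E
```

```text
regrip t12.8 p [ 0.4958 -0.2555  0.0195] F [-0.1  0.1 -1.1] w0.402 ff 12.0
pushed 1 t13.2 p [ 0.4953 -0.2556  0.0198] F [ 7.9  2.1 -1.5] w0.405 ff 12.0
open t13.6 p [ 0.4924 -0.2558  0.02  ] F [ 1.3  0.7 -0.8] w0.502 ff 0.0
[0.19583094 0.59186224 1.40947599 0.51883093 1.74089916 2.2617368 ]
[ 0.19583094  0.59186224  1.40947599  0.51883093  1.74089916 -0.87985586]
1 (0.42, 0.17) 0 [[0.36, 0.16, 2.43, 4.05, 0.32, -2.19], [0.12, 0.76, 1.39, 0.09, 1.77, 1.68], [0.12, 0.76, 1.39, 0.09, 1.77, -1.46]]
1 (0.5, 0.15) 0 [[0.21, 0.25, 2.3, 3.83, 0.24, -2.1], [0.09, 0.89, 1.16, 0.06, 1.88, 1.65], [0.09, 0.89, 1.16, 0.06, 1.88, -1.49]]
1 (0.56, 0.17) 0 [[0.23, 0.34, 2.16, 4.06, 0.21, -2.31], [0.1, 1.01, 0.93, 0.08, 1.98, 1.68], [0.1, 1.01, 0.93, 0.08, 1.98, -1.47]]
1 (0.45, 0.1) 0 [[0.06, 0.14, 2.46, 3.31, 0.25, -1.69], [0.02, 0.79, 1.34, 0.01, 1.79, 1.59], [0.02, 0.79, 1.34, 0.01, 1.79, -1.55]]
1 (0.5, 0.08) 0 [[-0.02, 0.21, 2.36, 3.07, 0.22, -1.52], [-0.01, 0.87, 1.2, -0.01, 1.86, 1.56], [-0.01, 0.87, 1.2, -0.01, 1.86, -1.58]]
-1 (0.42, 0.17) 0 [[0.36, 0.16, 2.43, 4.05, 0.32, 0.95], [0.12, 0.76, 1.39, 0.09, 1.77, 1.68], [0.12, 0.76, 1.39, 0.09, 1.77, -1.46]]
-1 (0.5, 0.15) 0 [[0.21, 0.25, 2.3, 3.83, 0.24, 1.05], [0.09, 0.89, 1.16, 0.06, 1.88, 1.65], [0.09, 0.89, 1.16, 0.06, 1.88, -1.49]]
-1 (0.56, 0.17) 0 [[0.23, 0.34, 2.16, 4.06, 0.21, 0.83], [0.1, 1.01, 0.93, 0.08, 1.98, 1.68], [0.1, 1.01, 0.93, 0.08, 1.98, -1.47]]
-1 (0.45, 0.1) 0 [[0.06, 0.14, 2.46, 3.31, 0.25, 1.45], [0.02, 0.79, 1.34, 0.01, 1.79, 1.59], [0.02, 0.79, 1.34, 0.01, 1.79, -1.55]]
-1 (0.5, 0.08) 0 [[-0.02, 0.21, 2.36, 3.07, 0.22, 1.63], [-0.01, 0.87, 1.2, -0.01, 1.86, 1.56], [-0.01, 0.87, 1.2, -0.01, 1.86, -1.58]]
 t16.5 p [0.4356 0.344  0.1743] F [ 0.2 -1.4  1.1] w0.496 ff 0.0
```

View pics/doneB.png

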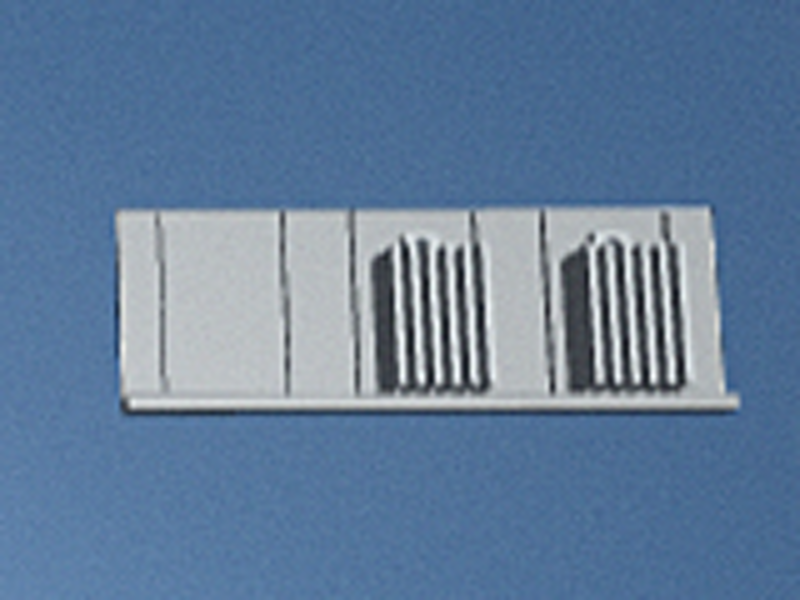

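B is in the middle lane at crop (430,320), with its fin ends on the stop line exactly like the sample at (625,320). Now sink_a: grip it at 45° and turn it up onto its plain end near (0.52, 0.09).

```bash
cat >> rob.py <<'E'
hA=H(-32.5); MA=frame(hA,-UP); OA=np.array([.4465,.3373,.036]); gA=[0,0,.011]; aA=[-1,0,1]
hS=H(9.8); MS=frame(UP,hS); OS=np.array([.52,.09,.028])-.018*hS
E
python3 - <<'E'
from vis import *; from rob import *
arm.move_gripper(.75,30)
p,q=tcp(MA,OA,gA,aA,-1,.07); arm.line_to(list(p),q,v=.25)
p,q=tcp(MA,OA,gA,aA,-1); arm.line_to(list(p),v=.12); st("at")
arm.move_gripper(0.,35); st("grip")
arm.line_to(list(p+.16*UP),v=.2); st("lift")
j=np.array(arm.get_obs()["joints"])
p,q=tcp(MS,OS+.05*UP,gA,aA,-1); jt=arm.inverse_kinematics(list(p),q); print(np.round(j,2),np.round(jt,2))
if arm.get_obs()["width"]>.35:
    j[4]=.35; arm.set_joints(list(j)); st("j5")
    arm.set_joints(list(jt)); st("over")
    f=imaging.grab_frame("scene"); cv2.imwrite("pics/stand.png",cv2.resize(f["color"][140:300,260:500],(780,520))[:,:,::-1])
E
```

```text
at t18.5 p [0.4359 0.3447 0.0123] F [ 0.7 -0.4  0.3] w0.749 ff 0.0
grip t19.1 p [0.4355 0.3445 0.0117] F [ 0.8 -1.   0.5] w0.404 ff 35.0
lift t20.0 p [0.4343 0.3442 0.1702] F [ 0.1  0.7 -1.4] w0.404 ff 35.0Traceback (most recent call last):
  File "<stdin>", line 8, in <module>
    return _wrapfunc(a, 'round', decimals=decimals, out=out)
    return _wrapit(obj, method, *args, **kwds)
    result = getattr(arr, method)(*args, **kwds)
TypeError: unsupported operand type(s) for *: 'NoneType' and 'float'
```

```bash
python3 - <<'E'
from rob import *
for r in (.52,.56,.6,.64,.68):
  th=np.arctan2(.085,.53); h=np.array([np.cos(th),np.sin(th),0])
  for lean in (0,8,15):
    L=np.radians(lean); M=frame(np.cos(L)*UP+np.sin(L)*h, np.cos(L)*h-np.sin(L)*UP)
    o=[]
    for dz in (.05,.025,0):
      # fin-side plain edge (x=-28,z=36) touches the bench
      O=r*h+dz*UP-M@np.array([-.028,0,.036]); q=arm.inverse_kinematics(*[list(v) for v in tcp(M,O,gA,aA,-1)])
      o.append(None if q is None else np.round(q,2).tolist())
    print(r,lean,o)
E
```

```text
0.52 0 [None, [-0.17, 0.06, 2.44, 2.02, 0.26, 2.45], [-0.17, 0.16, 2.43, 2.3, 0.31, 2.15]]
0.52 8 [[-0.13, -0.05, 2.34, 0.64, 0.29, -2.43], [-0.13, 0.02, 2.34, 0.87, 0.22, -2.66], None]
0.52 15 [[-0.1, -0.03, 2.24, 0.3, 0.44, -2.07], [-0.1, 0.04, 2.25, 0.36, 0.37, -2.13], [-0.1, 0.1, 2.26, 0.45, 0.3, -2.22]]
0.56 0 [None, [-0.13, 0.14, 2.34, 2.04, 0.23, 2.45], [-0.13, 0.22, 2.34, 2.32, 0.27, 2.17]]
0.56 8 [[-0.09, 0.04, 2.25, 0.6, 0.27, -2.35], [-0.09, 0.11, 2.25, 0.79, 0.21, -2.55], None]
0.56 15 [[-0.07, 0.06, 2.15, 0.27, 0.43, -2.02], [-0.07, 0.12, 2.16, 0.32, 0.37, -2.07], [-0.07, 0.18, 2.17, 0.39, 0.3, -2.14]]
0.6 0 [None, [-0.09, 0.21, 2.25, 2.02, 0.2, 2.51], [-0.09, 0.28, 2.25, 2.3, 0.24, 2.22]]
0.6 8 [[-0.07, 0.12, 2.15, 0.53, 0.27, -2.27], [-0.07, 0.18, 2.16, 0.69, 0.21, -2.43], [-0.07, 0.25, 2.16, 0.95, 0.17, -2.7]]
0.6 15 [[-0.05, 0.14, 2.06, 0.24, 0.44, -1.97], [-0.05, 0.19, 2.07, 0.28, 0.38, -2.01], [-0.05, 0.25, 2.07, 0.33, 0.32, -2.07]]
0.64 0 [None, [-0.07, 0.27, 2.16, 1.94, 0.17, 2.61], [-0.07, 0.34, 2.16, 2.24, 0.2, 2.3]]
0.64 8 [[-0.05, 0.2, 2.06, 0.47, 0.28, -2.18], [-0.05, 0.25, 2.07, 0.59, 0.22, -2.31], [-0.05, 0.31, 2.07, 0.78, 0.17, -2.51]]
0.64 15 [[-0.03, 0.22, 1.96, 0.22, 0.45, -1.93], [-0.03, 0.27, 1.97, 0.24, 0.4, -1.96], [-0.03, 0.32, 1.98, 0.28, 0.34, -2.0]]
0.68 0 [None, [-0.04, 0.33, 2.06, 1.78, 0.15, 2.78], [-0.04, 0.39, 2.06, 2.13, 0.17, 2.43]]
0.68 8 [[-0.03, 0.27, 1.96, 0.4, 0.29, -2.11], [-0.03, 0.32, 1.97, 0.49, 0.24, -2.2], [-0.03, 0.37, 1.97, 0.62, 0.19, -2.33]]
0.68 15 [[-0.01, 0.29, 1.87, 0.19, 0.47, -1.89], [-0.01, 0.34, 1.88, 0.21, 0.42, -1.91], [-0.01, 0.38, 1.88, 0.24, 0.37, -1.94]]
```

```bash
cat >> rob.py <<'E'
hS=H(9.1); EDGE=.56*hS
def stand(lean,dz=0.):
    L=np.radians(lean); M=frame(np.cos(L)*UP+np.sin(L)*hS, np.cos(L)*hS-np.sin(L)*UP)
    return M, EDGE+dz*UP-M@np.array([-.028,0,.036])
MS,OS=stand(0)
E
python3 - <<'E'
from vis import *; from rob import *
p,q=tcp(*stand(15,.05),gA,aA,-1); arm.goto(list(p),q); st("over")
p,q=tcp(*stand(15,.004),gA,aA,-1); arm.line_to(list(p),q,v=.15); arm.pause(.2); b=st("near")["contact_force"]
for k in range(12):
    p=p-.001*UP; arm.line_to(list(p),v=.03)
    if (arm.get_obs()["contact_force"]-b)[2]>3: break
st("touch %d"%k)
arm.move_gripper(0.,6)
g0=lambda l:(lambda M,O:O+M@np.array(gA))(*stand(l))
for l in (12,9,6,3,0): arm.line_to(list(p+g0(l)-g0(15)),v=.04); st(l)
f=imaging.grab_frame("scene"); cv2.imwrite("pics/stand.png",cv2.resize(f["color"][140:300,260:500],(780,520))[:,:,::-1])
E
```

```text
over t21.3 p [0.5458 0.0876 0.0668] F [-0.4 -0.2 -0.7] w0.403 ff 35.0
near t21.9 p [0.5465 0.0875 0.0221] F [-0.1  0.4 -1.3] w0.402 ff 35.0
touch 3 t22.9 p [0.546  0.0874 0.0179] F [-7.3 -1.1  9.4] w0.402 ff 35.0
12 t23.4 p [0.5451 0.0872 0.0173] F [-3.1  1.3  6.6] w0.404 ff 6.0
9 t23.6 p [0.5432 0.0869 0.0159] F [-0.9  1.7  5. ] w0.404 ff 6.0
6 t23.9 p [0.5407 0.0865 0.014 ] F [-0.3  1.3  4.4] w0.400 ff 6.0
3 t24.1 p [0.5388 0.0862 0.0125] F [0.5 1.2 2. ] w0.401 ff 6.0
0 t24.4 p [0.5373 0.086  0.0112] F [1.  0.5 0.4] w0.405 ff 6.0
```

View pics/stand.png

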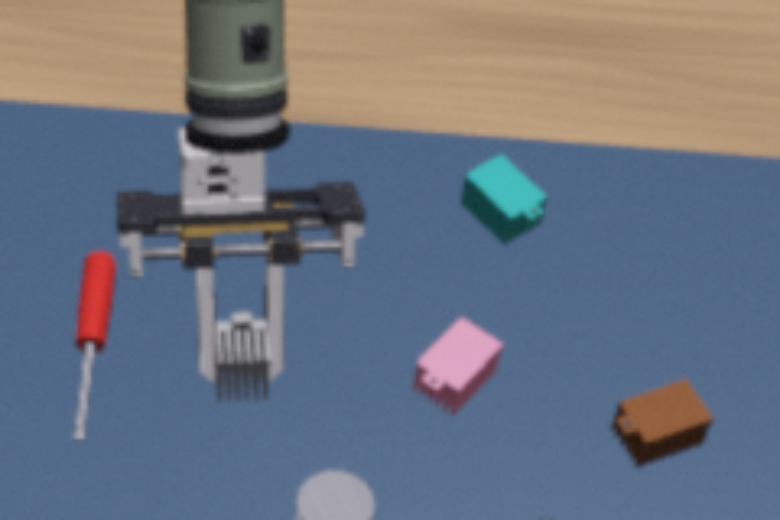

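sink_a stands at about (243,355) in the crop, ear up and fins towards the camera. I'll release it, clear, measure its position from depth, then regrip from the far side.

```bash
python3 - <<'E'
from vis import *; from rob import *
arm.move_gripper(.7); st("open")
z=R.from_quat(np.roll(arm.get_obs()["orientation"],-1)).as_matrix()[:,2]
p=np.array(arm.get_obs()["tcp_pos"])
arm.line_to(list(p-.09*z),v=.25)
p,q=tcp(MS,OS+.12*UP,gB,aB,-1,.08); print(arm.inverse_kinematics(list(p),q)); arm.goto(list(p),q); st("far side")
for n in("top","scene"):
    f=imaging.grab_frame(n); P=cloud(f); d=np.linalg.norm(P[...,:2]-EDGE[:2],axis=-1)
    m=(d<.07)&(P[...,2]>.048)&(P[...,2]<.062); x=P[m]
    if len(x)>20: print(n,len(x),x.mean(0).round(4),cv2.minAreaRect((x[:,:2]*1000).astype(np.float32)))
print("expect",OS+.018*hS)
E
```

```text
open t25.1 p [0.5376 0.0861 0.0115] F [-0.1  0.2  0.2] w0.700 ff 0.0
[ 0.05476272  0.84464432  0.84355353 -0.09334112  2.23396328 -1.70207843]
far side t27.1 p [0.5804 0.093  0.1899] F [-0.  -0.6 -0.1] w0.702 ff 0.0
top 94 [0.532  0.0736 0.0563] ((535.5638427734375, 75.35829162597656), (38.0516471862793, 19.511350631713867), 2.2612314224243164)
expect [0.53517828 0.08572167 0.028     ]
```

```bash
echo 'gC=[.002,0,.027]' >> rob.py; python3 - <<'E'
from vis import *; from rob import *
p,q=tcp(MS,OS,gC,aB,-1,.07); arm.line_to(list(p),q,v=.25)
p,q=tcp(MS,OS,gC,aB,-1); arm.line_to(list(p),v=.12); st("at")
arm.move_gripper(0.,30); o=st("grip")
if o["width"]>.38:
    arm.line_to(list(p+.1*UP),v=.2); st("lift")
    place(END,gC,aB,-1)
E
```

```text
at t28.6 p [0.5323 0.0851 0.0179] F [-0.1 -0.4 -0.4] w0.699 ff 0.0
grip t29.1 p [0.5311 0.085  0.0167] F [0.6 0.  1.3] w0.404 ff 30.0
lift t29.8 p [0.5304 0.085  0.1158] F [-1.   0.1 -2. ] w0.399 ff 30.0
above t33.0 p [ 0.5033 -0.1776  0.0252] F [-0.4  0.3 -1.1] w0.405 ff 30.0
floor 6 t34.8 p [ 0.5022 -0.1772  0.0179] F [1.2 0.5 5.5] w0.398 ff 30.0
stop 7 t36.9 p [ 0.491  -0.1781  0.0181] F [11.3  1.   5.5] w0.405 ff 30.0
```

Floor contact came where predicted (TCP z = 17.9 mm) and stop contact where it did for B. Release, press home, clear and check.

```bash
python3 - <<'E'
from vis import *; from rob import *
finish(END,gC,aB,-1)
p=np.array(arm.get_obs()["tcp_pos"]); arm.line_to(list(p+.05*UP),v=.25)
arm.set_joints([.5,.207,1.542,0,1.393,-.15]); arm.pause(.2); st("clear")
f=imaging.grab_frame("top"); P=cloud(f)
for n,L in(("end",END),("mid",MID),("sample",MID+.078*TY)):
    D=P-L; u=D@E; v=D@TY; m=(abs(v)<.03)&(abs(u)<.05)&(P[...,2]>.033)&(P[...,2]<.05)
    print(n,m.sum(),"u",np.percentile(u[m],[1,50,99]).round(4),"v",np.percentile(v[m],[1,50,99]).round(4),"z",np.median(P[m][:,2]).round(4))
s=imaging.grab_frame("scene")
im=np.hstack([cv2.resize(f["color"][205:295,385:525],(400,300),interpolation=cv2.INTER_CUBIC),cv2.resize(s["color"][200:275,145:262],(400,300),interpolation=cv2.INTER_CUBIC)])
cv2.imwrite("pics/final.png",im[:,:,::-1])
E
```

```text
regrip t38.3 p [ 0.496  -0.178   0.0239] F [-0.2  0.8  1.6] w0.406 ff 12.0
pushed 1 t38.8 p [ 0.4958 -0.178   0.0241] F [8.4 0.1 0.8] w0.402 ff 12.0
open t39.2 p [ 0.4921 -0.178   0.0235] F [ 0.2  0.9 -0.2] w0.497 ff 0.0
clear t42.4 p [0.4581 0.3476 0.2047] F [-0.5 -0.8  0.7] w0.500 ff 0.0
end 387 u [-0.0272  0.0003  0.0289] v [-0.0188  0.002   0.0193] z 0.0398
mid 430 u [-0.0272  0.0002  0.0285] v [-0.02    0.001   0.0188] z 0.0395
sample 481 u [-0.0271  0.0003  0.0285] v [-0.0206 -0.      0.0181] z 0.039
```

View pics/final.png

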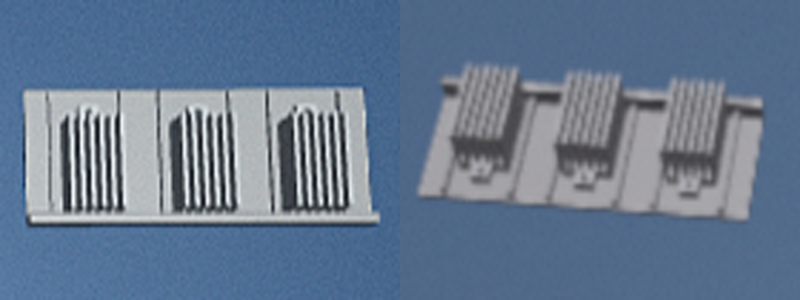

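All three sinks sit alike: fins up, ears to the open end, and plain ends at u ≈ -27 mm, against the stop. Fin tops are at 40 mm. Handing in.

```bash
python3 -c "
from plant import arm; print(arm.job_done())"
```

```text
the job is handed in; nothing more can be done
None
```

Both loose heat sinks are home in the two empty lanes (sink_b in the middle, sink_a in the outer one), seated like the sample; the job was handed in at about 42 s of the 72 s allowed, and no verdict came back.

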